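# Set the stock tags in front of the vial bins

## Task

On the stock board each hinged tag belongs to the bin straight behind it. Push tags over so that only the three bins packed full of vials show the tag face with the raised ring (tag leaning all the way back towards the bin), while the nearly empty bin with a single vial shows the face with the bar (tag leaning all the way towards the robot); a tag that is already right can stay as it is. Only push the tags: do not pick up, knock over or shift the bins or anything else on the bench.

Things in the scene. Friction and masses are not known exactly. Their poses are not given: they have to be found in the camera images.
- board: Stock board: fixed aluminium plate on the bench, 320 x 410 x 8 mm. Origin on its underside below the middle of the row of tag pins; y runs along the row, x points from tags to bins; the plate spans x = -95 to +225 mm. Four tags stand along the row 95 mm apart (y = -142.5, -47.5, 47.5, 142.5 mm), one bin 145 mm behind each. The order of tags and of bins changes.
- tag_a (a joint): Angle of tag A about its pin, rad: 0 upright; +0.65 (stop) leaning to the bins, RING face uppermost; -0.65 (stop) leaning to the robot, BAR face uppermost. White plate 56 mm wide, 3 mm thick, 55 mm beyond the pin; free edge 98 mm above the bench upright, at a stop 87 mm and 33 mm to one side of the pin. Swings freely (about 45 g); pushed past upright it falls to that stop by itself.
- tag_a_pin (a point): Middle of the pin of tag A, 43 mm above the bench; the pin runs along y of this frame, x points to the bin behind. Fixed grey hinge posts stand 31 to 36 mm either side of this point and reach 7 mm above it; between them nothing fixed stands higher than 3 mm above this point.
- tag_b (a joint): Angle of tag B about its pin, rad: 0 upright; +0.65 (stop) leaning to the bins, RING face uppermost; -0.65 (stop) leaning to the robot, BAR face uppermost. White plate 56 mm wide, 3 mm thick, 55 mm beyond the pin; free edge 98 mm above the bench upright, at a stop 87 mm and 33 mm to one side of the pin. Swings freely (about 45 g); pushed past upright it falls to that stop by itself.
- tag_b_pin (a point): Middle of the pin of tag B, 43 mm above the bench; the pin runs along y of this frame, x points to the bin behind. Fixed grey hinge posts stand 31 to 36 mm either side of this point and reach 7 mm above it; between them nothing fixed stands higher than 3 mm above this point.
- tag_c (a joint): Angle of tag C about its pin, rad: 0 upright; +0.65 (stop) leaning to the bins, RING face uppermost; -0.65 (stop) leaning to the robot, BAR face uppermost. White plate 56 mm wide, 3 mm thick, 55 mm beyond the pin; free edge 98 mm above the bench upright, at a stop 87 mm and 33 mm to one side of the pin. Swings freely (about 45 g); pushed past upright it falls to that stop by itself.
- tag_c_pin (a point): Middle of the pin of tag C, 43 mm above the bench; the pin runs along y of this frame, x points to the bin behind. Fixed grey hinge posts stand 31 to 36 mm either side of this point and reach 7 mm above it; between them nothing fixed stands higher than 3 mm above this point.
- tag_d (a joint): Angle of tag D about its pin, rad: 0 upright; +0.65 (stop) leaning to the bins, RING face uppermost; -0.65 (stop) leaning to the robot, BAR face uppermost. White plate 56 mm wide, 3 mm thick, 55 mm beyond the pin; free edge 98 mm above the bench upright, at a stop 87 mm and 33 mm to one side of the pin. Swings freely (about 45 g); pushed past upright it falls to that stop by itself.
- tag_d_pin (a point): Middle of the pin of tag D, 43 mm above the bench; the pin runs along y of this frame, x points to the bin behind. Fixed grey hinge posts stand 31 to 36 mm either side of this point and reach 7 mm above it; between them nothing fixed stands higher than 3 mm above this point.
- bin_full_1: A loose grey open bin, 80 x 80 mm, 45 mm high, a FULL bin, packed with nine white-capped vials that reach 54 mm above its underside. Origin at the centre of its underside, on the plate.
- bin_full_1_spot (a point): A point 145 mm in front of the centre of that bin (towards the robot), fixed to the bin, at the height of its underside: it lies within about 12 mm horizontally of the pin of the tag that belongs to the bin.
- bin_full_2: A loose grey open bin, 80 x 80 mm, 45 mm high, another FULL bin, packed in the same way. Origin at the centre of its underside, on the plate.
- bin_full_2_spot (a point): A point 145 mm in front of the centre of that bin (towards the robot), fixed to the bin, at the height of its underside: it lies within about 12 mm horizontally of the pin of the tag that belongs to the bin.
- bin_full_3: A loose grey open bin, 80 x 80 mm, 45 mm high, another FULL bin, packed in the same way. Origin at the centre of its underside, on the plate.
- bin_full_3_spot (a point): A point 145 mm in front of the centre of that bin (towards the robot), fixed to the bin, at the height of its underside: it lies within about 12 mm horizontally of the pin of the tag that belongs to the bin.
- bin_low: A loose grey open bin, 80 x 80 mm, 45 mm high, a bin that is NOT full: a single vial stands in one corner of it. Origin at the centre of its underside, on the plate.
- bin_low_spot (a point): A point 145 mm in front of the centre of that bin (towards the robot), fixed to the bin, at the height of its underside: it lies within about 12 mm horizontally of the pin of the tag that belongs to the bin.
- vial: Bystander: loose amber glass vial with a white cap, 18 mm across, 42 mm tall, origin under its centre. It stands on the board 38 to 60 mm on the robot side of the row of pins, midway between two neighbouring tags (47 mm to the side of the middle of each).
- cap_jar: Bystander: loose small tube with a blue cap, 19 mm across, 32 mm tall, origin under its centre. It stands on the board 38 to 60 mm on the robot side of the row of pins, midway between two neighbouring tags (47 mm to the side of the middle of each).
- bottle: Bystander: loose bottle with a blue cap, 72 mm across, 140 mm tall, on the bench left of the board; origin under its centre.
- timer: Bystander: loose white timer, 60 x 70 mm, 22 mm tall, on the bench right of the board; origin under its centre.
- tube_rack: Bystander: loose yellow tube rack, 90 x 160 mm, 52 mm tall, on the bench right of the board; origin under its centre.
- dishes: Bystander: loose stack of three clear dishes, 90 mm across, 44 mm tall, on the bench left of the board; origin under its centre.

How it is judged (in metres and radians):
At the end, for the whole second after the job is handed in: Each tag in front of a full bin leans towards its bin (joint above 0.5 rad), the tag in front of the nearly empty bin leans towards the robot (joint below -0.5 rad), all at rest; the bins and the bystanders stand upright within 20 mm of where they began ((((horizontal distance between tag_a_pin and bin_full_1_spot below 0.04 m or horizontal distance between tag_a_pin and bin_full_2_spot below 0.04 m or horizontal distance between tag_a_pin and bin_full_3_spot below 0.04 m) and value of joint tag_a above 0.5 rad) or (not (horizontal distance between tag_a_pin and bin_full_1_spot below 0.04 m or horizontal distance between tag_a_pin and bin_full_2_spot below 0.04 m or horizontal distance between tag_a_pin and bin_full_3_spot below 0.04 m) and value of joint tag_a below -0.5 rad)) and velocity of joint tag_a between -0.1 and 0.1 rad/s and (((horizontal distance between tag_b_pin and bin_full_1_spot below 0.04 m or horizontal distance between tag_b_pin and bin_full_2_spot below 0.04 m or horizontal distance between tag_b_pin and bin_full_3_spot below 0.04 m) and value of joint tag_b above 0.5 rad) or (not (horizontal distance between tag_b_pin and bin_full_1_spot below 0.04 m or horizontal distance between tag_b_pin and bin_full_2_spot below 0.04 m or horizontal distance between tag_b_pin and bin_full_3_spot below 0.04 m) and value of joint tag_b below -0.5 rad)) and velocity of joint tag_b between -0.1 and 0.1 rad/s and (((horizontal distance between tag_c_pin and bin_full_1_spot below 0.04 m or horizontal distance between tag_c_pin and bin_full_2_spot below 0.04 m or horizontal distance between tag_c_pin and bin_full_3_spot below 0.04 m) and value of joint tag_c above 0.5 rad) or (not (horizontal distance between tag_c_pin and bin_full_1_spot below 0.04 m or horizontal distance between tag_c_pin and bin_full_2_spot below 0.04 m or horizontal distance between tag_c_pin and bin_full_3_spot below 0.04 m) and value of joint tag_c below -0.5 rad)) and velocity of joint tag_c between -0.1 and 0.1 rad/s and (((horizontal distance between tag_d_pin and bin_full_1_spot below 0.04 m or horizontal distance between tag_d_pin and bin_full_2_spot below 0.04 m or horizontal distance between tag_d_pin and bin_full_3_spot below 0.04 m) and value of joint tag_d above 0.5 rad) or (not (horizontal distance between tag_d_pin and bin_full_1_spot below 0.04 m or horizontal distance between tag_d_pin and bin_full_2_spot below 0.04 m or horizontal distance between tag_d_pin and bin_full_3_spot below 0.04 m) and value of joint tag_d below -0.5 rad)) and velocity of joint tag_d between -0.1 and 0.1 rad/s and distance of each of bin_full_1, bin_full_2, bin_full_3, bin_low, vial, cap_jar, bottle, timer, tube_rack, dishes from where it was at the start of the episode below 0.02 m and angle between each of bin_full_1, bin_full_2, bin_full_3, bin_low, vial, cap_jar, bottle, timer, tube_rack, dishes's own z axis and vertical below 0.2 rad); the robot touches nothing.
It fails at once if a bin is lifted by more than 10 mm, tipped or shifted by more than 20 mm (distance of any of bin_full_1, bin_full_2, bin_full_3, bin_low from where it was at the start of the episode above 0.02 m or angle between any of bin_full_1, bin_full_2, bin_full_3, bin_low's own z axis and vertical above 0.2 rad or height (world z) of any of bin_full_1, bin_full_2, bin_full_3, bin_low above 0.018 m).
It fails at once if a bystander is lifted by more than 10 mm, tipped over or shifted by more than 20 mm (distance of any of vial, cap_jar, bottle, timer, tube_rack, dishes from where it was at the start of the episode above 0.02 m or angle between any of vial, cap_jar, bottle, timer, tube_rack, dishes's own z axis and vertical above 0.2 rad or height (world z) of any of vial, cap_jar above 0.018 m or height (world z) of any of bottle, timer, tube_rack, dishes above 0.01 m).
It also fails if it takes over 51 s, if anything falls off the work surface, if the arm or the gripper's body presses on something with over 40 N, if the wrist force passes 120 N, or if a joint passes its speed limit or range.

## Robot

A 7-joint arm with a two-finger parallel gripper is mounted at the origin on the work surface. World frame = base frame: x ahead of the robot, y to its left, z up, the work surface at z = 0. Lengths are in mm, angles in degrees, forces in N, time in s.
With the tool pointing down it reaches from about 400 to 925 mm from the base axis. Payload 4.1 kg.
Tool frame: the origin (TCP) lies on the mounting face of the last link; the fingertips stand 173 mm ahead of it and the grasp point (between the pads) lies 155 mm ahead of it; z points along the fingers, y is the line along which they close (so a half turn about z gives the same grasp; the last joint's range is limited). The gripper opens to 85 mm and grips with 20 to 120 N. Pads are 22 mm wide; open, the fingers measure 114 mm over their backs; the gripper's body (76 mm by 85 mm) begins 54 mm behind the grasp point. The pads swing forward as they close: fully open they stand 13 mm farther back than shut.
Start: joints at [-78.553, 22.827, 2.584, 88.041, -1.071, 69.15, -2.905], TCP at [191.314, 621.222, 404.747] pointing down, gripper open.
Joint ranges: [-161.44, 161.44], [-28.35, 127.94], [-78.24, 83.42], [0, 140.83], [-78.03, 258.03], [13.02, 114.36], [-168.23, 168.23]. Speed limits (degrees/s): [147.25, 147.25, 180, 180, 180, 180, 180].

## Interface

Orientations are given as [roll, pitch, yaw] about the fixed x, y, z axes, in that order (R = Rz(yaw) Ry(pitch) Rx(roll)).
In Python, from rig import env gives the robot as it stands. The module is installed in compiled form; this text tells all that it offers.
- The arm moves only by the tool apply_moves, never from a script. Its arguments are lists of equal length, an entry for each row: "xyz": the shift along the tool's x, y, z in mm, a list of three; "turn": the turn about the tool's z in rad. In form: {"xyz": [[x, y, z], ...], "turn": [turn, ...]}. A call has 1 to 12 rows; each row is the pose to reach, as a shift and turn from the pose commanded when the call began, along the tool's axes at that moment; what a row does not reach only later rows make up. A row lasts 1/8 s, in which the tool goes at most 62.5 mm and 10.7 degrees, less where a joint would pass 70% of its speed; a pose out of reach is approached as far as the arm can. A call with a gripper value outside its range is refused whole. "gripper" is the gripper command: -1 is shut, 1 is fully open, values between are in proportion, set as the call begins (left out, the last holds). The fingers move at their own pace and stop on an object; the grip force is fixed at half the most. Time passes only in rows, so rows that repeat a pose let the fingers close. It gives the time, the measured TCP pose, the force, the opening and the grip force at its end, in the units of the state.
- env.get_state(): the state, without advancing time (a new reading comes with each control period).
- env.read_camera(name): name is "side" or "top" or "wrist"; returns (picture, depth): 384x512x3 uint8, blue, green, red; 384x512 float32, mm along the optical axis (not along the pixel's ray), 0 where there is no reading.
- env.calibration(name): a dict with "vertical_fov" (degrees; the focal length in pixels is half the picture's height over the tangent of half this angle, whatever the lens; pixels are square), "cx", "cy" (the principal point, pixels), "extrinsics" (4x4, takes a point from world to camera coordinates). Camera axes: x right, y up, looking along -z (the intrinsics and any distortion apply to the point x, -y, -z); pixel columns grow to the right and rows downward; lengths in mm; the calibration is good to about 2 mm. A picture is of the moment at which its call begins: read the wrist's pose just before it. calibration takes no time and is no camera call; for the wrist camera it gives the pose at the moment of the call.
- env.job_done(): hands the job in; it is judged then, once.
The state is a dict: "t": time; "joint_pos": joint angles; "qd": joint speeds; "effort": joint torques, N m; "ee_pos": TCP position; "tcp_rot": TCP orientation; "contact_force": force on the tool from outside, world axes, zero at the start; "wrist_torque": the same for the moment, N m; "width": finger opening in mm; "finger_force": force on a finger pad.
Only numpy, scipy, OpenCV 4.12 (cv2) and the standard library are available. Lean on these libraries where they do the work, as an engineer would, in place of code of your own. Each camera call takes 0.05 s, during which the arm holds its last target. There are 200 camera calls.

## Working session

There is one attempt and no reset: what is moved stays moved. The work goes in short steps, Python scripts to look and compute and a tool call to move; the robot and the scene stay as the last step left them, time stands still between calls to the robot, and variables do not carry over. Pictures are saved under pics/ and viewed, at most 10 in all, crops included, and the job is handed in when it is done.

Besides the shell and the picture viewer there is one more tool, called after "Emit:" by a JSON object that holds its "api" and its "payload", one argument or row to a line. apply_moves: Moves the arm, as the interface text tells. Its arguments: {"type":"object","properties":{"xyz":{"type":"array"},"turn":{"type":"array"},"gripper":{"type":"number"}},"required":["xyz","turn"]}

```bash
mkdir -p pics; python3 - <<'E'
from rig import env
import cv2,numpy as np
for n in("top","side"):
    p,d=env.read_camera(n);cv2.imwrite(f"pics/{n}0.png",p);np.save(f"pics/{n}0.npy",d)
    c=env.calibration(n);print(n,c, (d>0).mean())
s=env.get_state();print(s["t"],s["ee_pos"],s["tcp_rot"],s["width"])
E
```

```text
top {'vertical_fov': 51.672972242022986, 'cx': 251.30671721305842, 'cy': 186.92490951648762, 'extrinsics': array([[-6.26241308e-03, -9.99952888e-01,  7.41644563e-03,
        -9.66310013e+00],
       [ 9.98093884e-01, -5.79507420e-03,  6.14411592e-02,
        -5.65551492e+02],
       [-6.13952857e-02,  7.78707894e-03,  9.98083153e-01,
        -1.12834240e+03],
       [ 0.00000000e+00,  0.00000000e+00,  0.00000000e+00,
         1.00000000e+00]])} 0.99615478515625
side {'vertical_fov': 45.139466008913274, 'cx': 259.03332183723506, 'cy': 197.33637896644584, 'extrinsics': array([[ 7.39684505e-01, -6.72504573e-01, -2.45852138e-02,
        -4.15067077e+02],
       [ 3.44262632e-01,  3.46756481e-01,  8.72492512e-01,
        -2.50793081e+02],
       [-5.78230122e-01, -6.53832962e-01,  4.88008590e-01,
        -8.77052032e+02],
       [ 0.00000000e+00,  0.00000000e+00,  0.00000000e+00,
         1.00000000e+00]])} 0.9960174560546875
0.1 [191.24682135 620.95844431 403.7856373 ] [-1.79900886e+02  7.41703565e-03  1.62883720e+02] 85.30469690604404
```

View pics/top0.png

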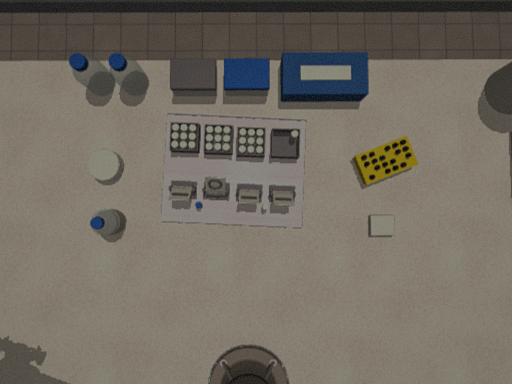

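View pics/side0.png

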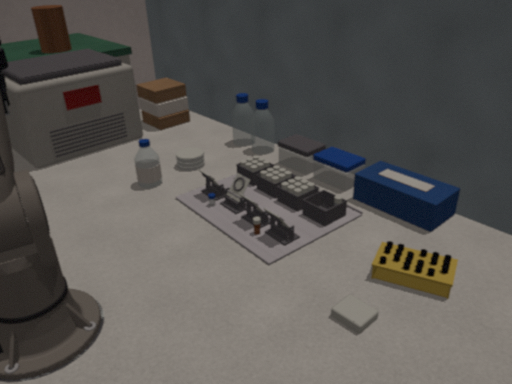

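The top view shows the board at about (163–305, 115–227). The bins are three full ones and then the low one at (286,143). The tags are at about (181,192), (215,187), (249,196) and (283,198), and only the second shows the ring. There is a small blue cap at (199,205) and an amber vial at (264,209). I'll zoom in and measure.

```bash
cat >h.py <<'E'
import numpy as np,cv2
from rig import env
def ray(c,u,v,z):
    f=192/np.tan(np.radians(c["vertical_fov"]/2));E=c["extrinsics"];R=E[:3,:3];t=E[:3,3]
    d=R.T@np.array([(u-c["cx"])/f,-(v-c["cy"])/f,-1]);o=-R.T@t
    return o+d*(z-o[2])/d[2]
def pts(c,d):
    v,u=np.mgrid[:384,:512];f=192/np.tan(np.radians(c["vertical_fov"]/2));E=c["extrinsics"]
    P=np.stack([(u-c["cx"])/f*d,-(v-c["cy"])/f*d,-d],-1)
    return (P-E[:3,3])@E[:3,:3]
E
python3 - <<'E'
from h import *
c=env.calibration("top");p=cv2.imread("pics/top0.png");d=np.load("pics/top0.npy");P=pts(c,d)
cv2.imwrite("pics/top1.png",cv2.convertScaleAbs(cv2.resize(p[105:235,150:320],None,fx=4.5,fy=4.5,interpolation=cv2.INTER_CUBIC),alpha=1.4))
# tops of things on the board region
Z=P[...,2];roi=np.zeros(Z.shape,bool);roi[105:235,155:312]=1
for lo,hi,nm in((24,110,"tall"),):
    m=(roi&(Z>lo)&(Z<hi)).astype(np.uint8)
    n,l,s,ce=cv2.connectedComponentsWithStats(m)
    for i in range(1,n):
        if s[i,4]>8:
            q=P[l==i];print(s[i],q[:,:2].min(0).round(),q[:,:2].max(0).round(),q.mean(0).round(),q[:,2].max().round())
# board outline
hsv=cv2.cvtColor(p,cv2.COLOR_BGR2HSV)
print(hsv[220,230],hsv[240,230],hsv[220,140],hsv[165,230])
for u in (200,265):
    print([int(x) for x in p[218:240,u].astype(int).sum(1)],218)
for v in (165,215): print([int(x) for x in p[v,155:172].astype(int).sum(1)],[int(x) for x in p[v,296:312].astype(int).sum(1)])
E
```

```text
[170 122  30  30 773] [667. 135.] [749. 217.] [707. 175.  52.] 69.0
[204 124  30  30 700] [661.  39.] [743. 121.] [701.  81.  54.] 68.0
[237 126  29  31 655] [653. -53.] [737.  27.] [694. -12.  54.] 68.0
[271 128  29  30 297] [ 650. -149.] [730. -69.] [ 695. -115.   47.] 67.0
[202 176  27  20 393] [542.  53.] [592. 126.] [567.  88.  60.] 89.0
[169 184  27  17 365] [527. 146.] [574. 218.] [552. 183.  58.] 91.0
[236 187  27  17 351] [517. -43.] [565.  30.] [542.  -5.  59.] 90.0
[270 188  27  18 360] [ 512. -139.] [561. -65.] [ 537. -100.   59.] 92.0
[195 201   7   7  39] [508. 129.] [525. 146.] [516. 137.  40.] 46.0
[262 203   7   6  33] [504. -59.] [518. -42.] [511. -51.  49.] 54.0
[ 16  21 136] [ 16  40 139] [ 20  42 133] [  9  19 136]
[393, 391, 399, 394, 345, 359, 382, 366, 378, 384, 375, 378, 364, 377, 382, 387, 385, 370, 379, 376, 380, 372] 218
[387, 387, 383, 394, 385, 393, 392, 359, 359, 373, 367, 361, 381, 372, 368, 360, 371, 372, 375, 375, 364, 361] 218
[377, 374, 382, 374, 383, 385, 376, 376, 365, 374, 387, 397, 379, 391, 382, 386, 396] [392, 386, 394, 378, 380, 402, 393, 371, 303, 379, 381, 371, 377, 374, 375, 376]
[389, 389, 379, 366, 385, 386, 373, 385, 402, 394, 379, 399, 389, 392, 389, 392, 393] [386, 402, 381, 394, 392, 378, 342, 396, 388, 369, 373, 382, 368, 390, 391, 377]
```

View pics/top1.png

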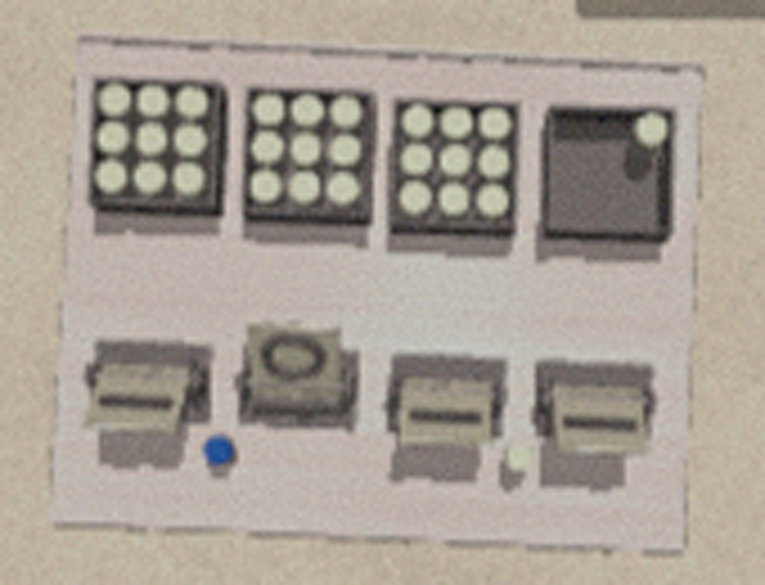

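The left and third tags (full bins) show the bar and must go over. The second tag already shows the ring and the fourth shows the bar, so both are right. The measurements agree with the given sizes: bins are 95 mm apart, tag edges about 90 mm high, and the board is turned about -3.6°. Pin 1 is at about (563,185) and pin 3 at about (550,-4). I'll travel high, with the gripper shut and turned to line up with the board.

Emit:
{"api": "apply_moves", "payload": {
  "xyz": [
    [-37,-30,0],
    [-75,-59,0],
    [-112,-89,0],
    [-149,-118,0],
    [-187,-148,0],
    [-224,-177,0],
    [-261,-207,0],
    [-299,-236,0],
    [-336,-266,0],
    [-373,-295,0],
    [-411,-325,0],
    [-411,-325,0]
  ],
  "turn": [0,-0.05,-0.1,-0.15,-0.2,-0.235,-0.235,-0.235,-0.235,-0.235,-0.235,-0.235],
  "gripper": -1
}}

```text
t: 1.6
ee_pos: [490.2, 185.3, 404.5]
tcp_rot: [-179.9, 0.0, 175.9]
contact_force: [-0.5, -0.6, -0.4]
width: -0.1
finger_force: 0.0
```

Emit:
{"api": "apply_moves", "payload": {
  "xyz": [
    [0,2,40],
    [0,2,80],
    [0,2,120],
    [0,2,150],
    [0,2,161],
    [0,2,161]
  ],
  "turn": [0,0,0,0,0,0]
}}

```text
t: 2.35
ee_pos: [488.3, 192.2, 243.5]
tcp_rot: [-180.0, -0.1, 176.4]
contact_force: [-0.1, 0.8, 0.1]
width: 0.1
finger_force: 0.0
```

Emit:
{"api": "apply_moves", "payload": {
  "xyz": [
    [-10,0,0],
    [-20,0,0],
    [-30,0,0],
    [-40,0,0],
    [-50,0,0],
    [-60,0,0],
    [-70,0,0],
    [-80,0,0],
    [-80,0,0],
    [-70,0,0],
    [-60,0,0],
    [-60,0,0]
  ],
  "turn": [0,0,0,0,0,0,0,0,0,0,0,0]
}}

```text
t: 3.85
ee_pos: [547.0, 188.2, 243.6]
tcp_rot: [180.0, -0.1, 176.4]
contact_force: [0.7, -0.2, 0.1]
width: -0.1
finger_force: 0.0
```

```bash
python3 - <<'E'
from h import *
s=env.get_state();print(s["t"],s["ee_pos"],s["tcp_rot"],s["contact_force"])
p,d=env.read_camera("side")
cv2.imwrite("pics/side1.png",cv2.convertScaleAbs(cv2.resize(p[120:260,160:380],None,fx=3.5,fy=3.5,interpolation=cv2.INTER_CUBIC),alpha=1.4))
E
```

```text
3.85 [547.03326494 188.22759323 243.62143217] [ 1.79988217e+02 -7.60057812e-02  1.76420459e+02] [ 0.67246598 -0.1846694   0.05559575]
```

View pics/side1.png

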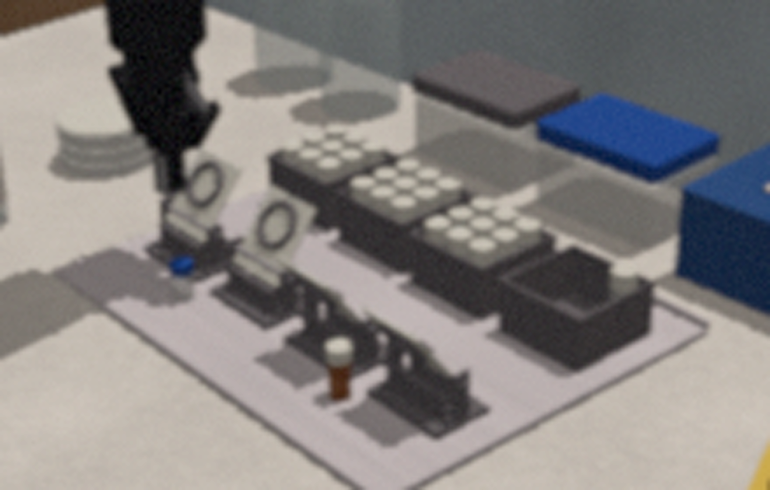

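The first tag at (205,185) in the crop now shows its ring, and nothing else has moved. Next is tag 3, reached by backing off, going over high and coming down.

Emit:
{"api": "apply_moves", "payload": {
  "xyz": [
    [20,0,-30],
    [40,0,-60],
    [60,-40,-60],
    [60,-80,-60],
    [60,-120,-60],
    [60,-160,-60],
    [60,-191,-60],
    [60,-191,-60],
    [60,-191,-30],
    [60,-191,0],
    [60,-191,0]
  ],
  "turn": [0,0,0,0,0,0,0,0,0,0,0]
}}

```text
t: 5.28
ee_pos: [475.5, 2.1, 242.1]
tcp_rot: [-180.0, -0.3, 176.4]
contact_force: [-0.5, 0.0, -0.3]
width: -0.5
finger_force: 0.0
```

Emit:
{"api": "apply_moves", "payload": {
  "xyz": [
    [-10,0,0],
    [-20,0,0],
    [-30,0,0],
    [-40,0,0],
    [-50,0,0],
    [-60,0,0],
    [-70,0,0],
    [-80,0,0],
    [-80,0,0],
    [-70,0,0],
    [-60,0,-40],
    [-60,0,-80]
  ],
  "turn": [0,0,0,0,0,0,0,0,0,0,0,0]
}}

```text
t: 6.78
ee_pos: [534.3, -2.8, 323.8]
tcp_rot: [-180.0, -0.2, 176.3]
contact_force: [0.9, 0.7, -0.6]
width: -0.2
finger_force: 0.0
```

Emit:
{"api": "apply_moves", "payload": {
  "xyz": [
    [40,0,-40],
    [80,0,-80],
    [80,100,-80],
    [80,100,-80]
  ],
  "turn": [0,0,0,0]
}}

```text
t: 7.28
ee_pos: [461.2, 104.1, 404.6]
tcp_rot: [179.8, 0.1, 176.5]
contact_force: [-0.2, 0.4, -0.5]
width: 0.2
finger_force: 0.0
```

```bash
python3 - <<'E'
from h import *
s=env.get_state();print(s["t"],s["ee_pos"],s["contact_force"])
a,_=env.read_camera("top");p,d=env.read_camera("side")
r=lambda q:cv2.convertScaleAbs(cv2.resize(q,(400,300),interpolation=cv2.INTER_CUBIC),alpha=1.4)
cv2.imwrite("pics/fin.png",np.hstack([r(a[105:235,150:320]),r(p[120:260,180:367])]))
E
```

```text
7.275 [461.19575804 104.11118677 404.60265339] [-0.17413322  0.3725007  -0.45256182]
```

View pics/fin.png

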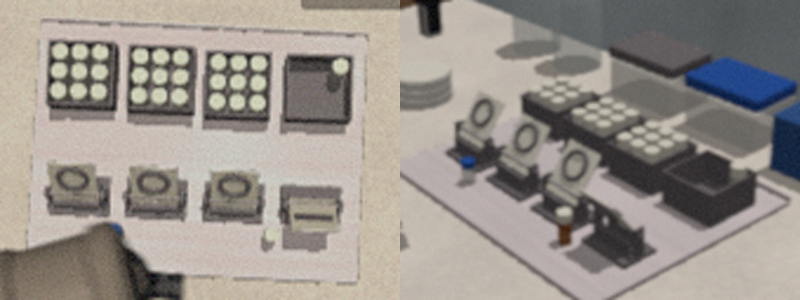

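The three tags in front of the full bins show rings at (72,180), (154,184) and (234,186). The low bin's tag shows the bar at (315,214). The vial and tube are still standing, and the arm is clear.

```bash
python3 -c "
from rig import env
print(env.job_done())"
```

```text
the job is handed in; nothing more can be done
None
```

I pushed over the first and third tags from the left, so the three full bins now show the ring and the nearly empty bin shows the bar; the last pictures show the bins and the vial and tube on the board still in place, and the job is handed in (no verdict was returned).

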